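# Clamp a mortar prism for notching with the click T-handle

### The job

Load the loose mortar prism into the notching clamp: lay it in the channel and slide it under the foot until it is fully home against the end stop. Then tighten the clamp by turning its T-handle clockwise until the handle clicks, and stop there: short of the click the prism is loose, and forcing the handle on beyond the click cracks it. Let go, and leave the other things on the bench where they stand.

Things in the scene. Friction and masses are not known exactly. Their poses are not given: they have to be found in the camera images.
- prism: The loose mortar test prism, plain grey, 160 x 40 x 40 mm, about 0.57 kg. Origin at the centre of its underside, x along its length, z up. It starts lying on the bench.
- clamp: Fixed green cast clamp, base 280 x 112 x 12 mm. Origin on the vertical axis of its screw, at bench level; x points along the channel to the end stop, z up. A column (x 55 to 95 mm, 44 mm wide) behind the stop carries an arm 40 mm wide, 97 to 130 mm above the bench, reaching to x = -22 mm over the channel. The prism goes in from the open end (x negative); home, its middle is at x = -40 mm.
- stop (a point): Point on the end stop's face, on the channel's centre line, 40 mm above the bench (the stop is 66 mm wide, its top 45 mm above the bench, 40 mm beyond the screw axis); axes as the clamp's.
- tee_grip (a point): Centre of the grey T-handle's bar on top of the screw: bar 86 mm long (this point's x), 16 mm thick, 26 mm high, level, centred on the screw axis, 201 mm above the bench (under it a 10 mm stem; 29 mm under its centre a 38 mm drum, then the arm). It keeps its height; turned clockwise from above it lowers the foot 3 mm per rad (3.4 rad in all); running torque about 0.2 N m, less at rest.
- ring: Bystander: aluminium Vicat ring mould, 85 mm across, 40 mm high, standing on the bench. Origin at the centre of its underside.
- tin: Bystander: small lidded sample tin, 75 mm across, 76 mm high. Origin at the centre of its underside.
- brush: Bystander: hand brush lying on the bench, handle along its own -x. Origin at about its middle, on its underside.
- channel (a point): Mouth of the channel, on its centre line, 60 mm before the screw axis, 20 mm above the bench; axes as the clamp's. Two steel rails, 46 mm apart, tops 32 mm above the bench, run from here 100 mm to the stop, guiding the prism with 3 mm to spare on either side. The prism lies on the packing plate between them.
- tee_end (a point): End of the bar, 43 mm out along its x. Click handle, preset: once the foot bears, the torque climbs within some 0.3 rad to about 0.33 N m; then it clicks: it gives way up to 0.2 rad, torque falling away to under half, screw standing still. Pushed to the end of that it is solid again and tightens on without limit; jerked fast it overshoots. Let go, it springs back.
- packing: Steel packing plate on the channel's floor, 46 mm wide, from x = -180 to 40 mm; origin and axes as the clamp's but 1 mm up or down, not the same every time; its top is 20 mm above its origin. Over it, on the screw axis under the arm, hangs the clamp's round steel foot, 32 mm across, at the start 62 to 67 mm above the bench: 2 to 7 mm over a prism on the plate.
Things that resemble listed ones, but are neither listed nor needed, are in the scene too. There is more than one size of the prism; the job needs the larger. What is shaped like the packing but purple is not meant.

How it is judged:
By the outcome, as a careful person would: the job done as asked, in the order asked, and still so for the second after the job is handed in, with the robot touching nothing.
It also fails if it takes over 67 s, if anything falls off the work surface, if the arm or the gripper's body presses on something with over 40 N, if the wrist force passes 120 N, or if a joint passes its speed limit or range.

### The arm

A 6-joint arm with a two-finger parallel gripper is mounted at the origin on the work surface. World frame = base frame: x ahead of the robot, y to its left, z up, the work surface at z = 0. Lengths are in m, angles in rad, forces in N, time in s.
With the tool pointing down it reaches from about 0.325 to 0.775 m from the base axis. Payload 5.5 kg.
Tool frame: the origin (TCP) lies on the centre line of the jaws, within the pads' length; the fingertips stand 11 mm ahead of it and the grasp point (between the pads) lies 8 mm behind it; z points along the fingers, y is the line along which they close (so a half turn about z gives the same grasp; the last joint's range is limited). The gripper opens to 85 mm and grips with 20 to 120 N. Pads are 22 mm wide; open, the fingers measure 114 mm over their backs; the gripper's body (76 mm by 85 mm) begins 54 mm behind the grasp point. The pads swing forward as they close: fully open they stand 13 mm farther back than shut.
Start: joints at [-1.312, 0.091, 1.231, -0, 1.82, -0.057], TCP at [0.186, -0.57, 0.242] pointing down, gripper open.
Joint ranges: [-2.87, 2.87], [-0.86, 2.18], [0.17, 2.46], [-1.51, 4.65], [0.06, 2.69], [-2.65, 2.65]. Speed limits (rad/s): [2.57, 2.57, 3.01, 3.14, 3.14, 3.14].

### API

Orientations are given as a unit quaternion [x, y, z, w].
In Python, from rig import r, eyes gives the robot as it stands. The module is installed in compiled form; this text tells all that it offers.
- The arm moves only by the tool servo_tool, never from a script. Its argument "increments" is a list of rows, each a list of 3 entries, a list of its own where there are three numbers: the shift along the tool's x, y, z in cm, then the turn about the tool's z in rad, then the gripper command: -1 is fully open, 1 is shut, values between are in proportion. In form: [[[tx, ty, tz], roll, fingers], ...]. A call has 1 to 5 rows; each row is the pose to reach, as a shift and turn from the pose commanded when the call began, along the tool's axes at that moment; what a row does not reach only later rows make up. A row lasts 1/10 s, in which the tool goes at most 50 mm and 8.59 degrees, less where a joint would pass 70% of its speed; a pose out of reach is approached as far as the arm can. A call with a gripper value outside its range is refused whole. The fingers move at their own pace and stop on an object; "force" is the grip in N (left out, the last holds). Time passes only in rows, so rows that repeat a pose let the fingers close. It gives the time, the measured TCP pose, the force, the opening and the grip force at its end, in the units of the state.
- r.get_obs(): the state, without advancing time (a new reading comes with each control period).
- eyes.read_camera(name): name is "scene" or "top" or "wrist"; returns the picture (400x640x3 uint8, red, green, blue); there is no depth.
- eyes.camera_params(name): a dict with "fx", "fy", "cx", "cy" (pixels), "k1" (the pictures are not rectified: a ray, as slopes to the right and down, at radius r is drawn at 1 + k1 r^2 times it, then the intrinsics apply), "extrinsics" (4x4, takes a point from world to camera coordinates). Camera axes: x right, y down, z forward; pixel columns grow to the right and rows downward; lengths in m; the calibration is good to about 2 mm. A picture is of the moment at which its call begins: read the wrist's pose just before it. camera_params takes no time and is no camera call; for the wrist camera it gives the pose at the moment of the call.
- r.close_job(): hands the job in; it is judged then, once.
The state is a dict: "clock": time; "joints": joint angles; "joint_vel": joint speeds; "joint_torque": joint torques, N m; "tool_pos": TCP position; "tool_rot": TCP orientation; "ft_force": force on the tool from outside, world axes, zero at the start; "moment": the same for the moment, N m; "finger_gap": finger opening in m; "finger_force": force on a finger pad.
Only numpy, scipy, OpenCV 4.12 (cv2) and the standard library are available. Lean on these libraries where they do the work, as an engineer would, in place of code of your own. Each camera call takes 0.05 s, during which the arm holds its last target. There are 200 camera calls.

## Working session

There is one attempt and no reset: what is moved stays moved. The work goes in short steps, Python scripts to look and compute and a tool call to move; the robot and the scene stay as the last step left them, time stands still between calls to the robot, and variables do not carry over. Pictures are saved under pics/ and viewed, at most 10 in all, crops included, and the job is handed in when it is done.

Besides the shell and the picture viewer there is one more tool, called after "Call:" by a JSON object that holds its "name" and its "arguments". servo_tool: Moves the arm, as the interface text tells. Its arguments: {"type":"object","properties":{"increments":{"type":"array","items":{"type":"array"}},"force":{"type":"number"}},"required":["increments"]}

```bash
mkdir -p pics; python3 - <<'E'
from rig import r, eyes
import cv2, numpy as np
for n in ["scene","top"]:
    im=eyes.read_camera(n); cv2.imwrite(f"pics/{n}0.png",im[:,:,::-1])
    p=eyes.camera_params(n); print(n,p)
o=r.get_obs(); print(o)
E
```

```text
scene {'fx': 440.1938994064259, 'fy': 440.1938994064259, 'cx': 320.55845573902195, 'cy': 202.46846446476695, 'k1': -0.10787896885019901, 'extrinsics': array([[ 0.60333258,  0.79727255,  0.01860852, -0.31293355],
       [ 0.49662285, -0.35735536, -0.79098855, -0.19627131],
       [-0.6239836 ,  0.48647058, -0.6115479 ,  1.70533607],
       [ 0.        ,  0.        ,  0.        ,  1.        ]])}
top {'fx': 361.7561655254743, 'fy': 361.7561655254743, 'cx': 314.80562671366044, 'cy': 199.96849036833336, 'k1': 0.021105060537505004, 'extrinsics': array([[ 0.00568078, -0.99944797, -0.0327334 , -0.03469762],
       [-0.99013101, -0.001038  , -0.14014102,  0.58462526],
       [ 0.14002968,  0.03320646, -0.98959033,  0.95835551],
       [ 0.        ,  0.        ,  0.        ,  1.        ]])}
{'clock': 0.1, 'joints': array([-1.31170545e+00,  9.18038210e-02,  1.23178851e+00, -1.44198244e-05,
        1.81981090e+00, -5.67228166e-02]), 'joint_vel': array([ 0.00018575, -0.00357618, -0.00272103, -0.00112993, -0.00023318,
       -0.00156479]), 'joint_torque': array([ 1.76716483e-03, -4.60216355e+01, -4.19217968e+01, -1.00717734e-04,
        1.05788882e-02,  3.20551419e-05]), 'tool_pos': array([ 0.18627283, -0.57009833,  0.24123879]), 'tool_rot': array([ 9.87558471e-01,  1.57249630e-01, -9.83978154e-05, -8.99951354e-04]), 'ft_force': array([ 0.004275  , -0.29871067, -0.3774126 ]), 'moment': array([ 0.03003775, -0.04121857, -0.00553282]), 'finger_force': 0.0, 'finger_gap': 0.08542493551866831}
```

View pics/scene0.png

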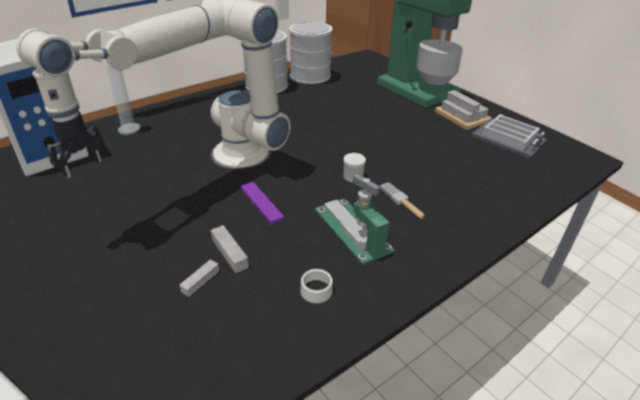

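View pics/top0.png

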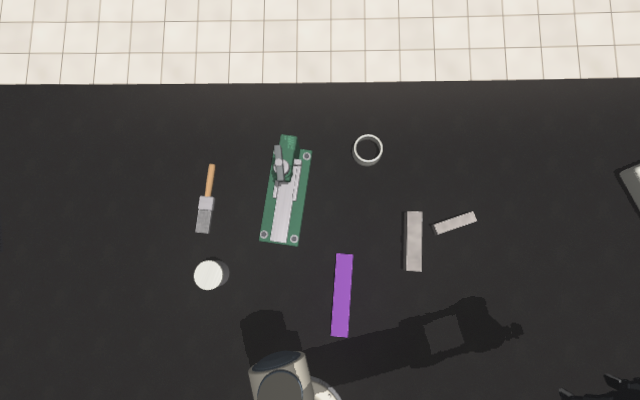

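The scene view shows the larger prism at about (229,248), the small decoy at (199,278), and the clamp at (355,225) with its T-handle at (367,185). The top view shows the prism at (413,240), the clamp at (285,197), the handle bar at (280,163), the ring at (368,150), the tin at (209,275) and the brush at (206,200).

```bash
cat > h.py <<'E'
import numpy as np, cv2
from rig import r, eyes
def ray(p,uv):
    K=np.array([[p['fx'],0,p['cx']],[0,p['fy'],p['cy']],[0,0,1]])
    uv=np.atleast_2d(np.float64(uv))
    s=cv2.undistortPointsIter(uv.reshape(-1,1,2),K,np.array([p['k1'],0,0,0.]),None,None,(3,50,1e-9)).reshape(-1,2)
    E=p['extrinsics']; R=E[:3,:3]; c=-R.T@E[:3,3]
    return c,np.c_[s,np.ones(len(s))]@R
def onz(p,uv,z):
    c,d=ray(p,uv); return c+d*((z-c[2])/d[:,2])[:,None]
def proj(p,X):
    E=p['extrinsics']; X=np.atleast_2d(X)@E[:3,:3].T+E[:3,3]; s=X[:,:2]/X[:,2:]
    s=s*(1+p['k1']*(s**2).sum(1))[:,None]; return s*[p['fx'],p['fy']]+[p['cx'],p['cy']]
def blobs(m,amin=50):
    cs,_=cv2.findContours(m.astype(np.uint8),cv2.RETR_EXTERNAL,cv2.CHAIN_APPROX_NONE)
    return [c for c in cs if cv2.contourArea(c)>amin]
E
python3 - <<'E'
from h import *
p=eyes.camera_params("top"); im=cv2.imread("pics/top0.png")
print(ray(p,[[300,200]])[0])
hsv=cv2.cvtColor(im,cv2.COLOR_BGR2HSV)
m=(hsv[:,:,2]>85)&(hsv[:,:,1]<60); m[:100]=0
for c in blobs(m):
    q=cv2.minAreaRect(c); print('grey',q,onz(p,[q[0]],.04)[0]); 
    if q[0][0]>380 and q[0][1]<300:
        print(onz(p,cv2.boxPoints(q),.04))
g=(hsv[:,:,0]>50)&(hsv[:,:,0]<95)&(hsv[:,:,1]>80)
for c in blobs(g): q=cv2.minAreaRect(c); print('green',q)
bolts=[[307,156],[264,234],[294,239]]
print(onz(p,bolts,.012)); print('tee',onz(p,[[280,163]],.21), 'tin',onz(p,[[209,275]],.076),'ring',onz(p,[[368,150]],.04),'brush',onz(p,[[211,166],[203,230]],.02))
big=cv2.resize(im[120:260,230:330],None,fx=5,fy=4.2,interpolation=cv2.INTER_CUBIC); cv2.imwrite("pics/c1.png",cv2.resize(im[125:255,240:330],None,fx=4.5,fy=4.5,interpolation=cv2.INTER_CUBIC))
E
```

```text
[ 0.44485449 -0.06589522  1.02917356]
grey ((294.5, 376.0), (46.0, 93.0), 90.0) [0.12655    0.01705676 0.04      ]
grey ((208.7500457763672, 275.25006103515625), (31.11269760131836, 30.40559196472168), 45.0) [0.3790599  0.25288672 0.04      ]
grey ((294.0, 238.0), (8.0, 8.0), 90.0) [0.48002479 0.02346762 0.04      ]
grey ((264.0, 234.0), (8.0, 8.0), 90.0) [0.49058229 0.10593026 0.04      ]
grey ((454.8000183105469, 222.40000915527344), (11.384199142456055, 43.00697326660156), 71.56504821777344) [ 0.52413758 -0.41071662  0.04      ]
[[ 0.52011185 -0.35159072  0.04      ]
 [ 0.55735167 -0.46164969  0.04      ]
 [ 0.5281531  -0.46950267  0.04      ]
 [ 0.49108356 -0.35995778  0.04      ]]
grey ((413.8917236328125, 240.89979553222656), (15.88276195526123, 60.171234130859375), 1.5911402702331543) [ 0.47387519 -0.30008851  0.04      ]
[[ 0.39478813 -0.27430584  0.04      ]
 [ 0.55581305 -0.28366978  0.04      ]
 [ 0.55470801 -0.32634775  0.04      ]
 [ 0.39403879 -0.31601348  0.04      ]]
grey ((204.2799835205078, 214.03997802734375), (15.273506164550781, 37.90092468261719), 8.130103111267
[... 441 characters left out ...]
1.0, 29.0), 90.0) [ 0.72783171 -0.17965237  0.04      ]
green ((269.4443664550781, 203.56735229492188), (10.336570739746094, 75.05249786376953), 8.61564826965332)
green ((298.6529541015625, 197.1066131591797), (11.484868049621582, 96.45955657958984), 8.310276985168457)
green ((286.5199279785156, 149.8599853515625), (15.414929389953613, 28.991378784179688), 8.13010311126709)
[[ 0.71719866 -0.00844493  0.012     ]
 [ 0.49187668  0.11079403  0.012     ]
 [ 0.47823239  0.02595806  0.012     ]]
tee [[0.64761942 0.04317242 0.21      ]] tin [[0.38209546 0.24066149 0.076     ]] ring [[ 0.72638319 -0.18102608  0.04      ]] brush [[0.68611432 0.26755885 0.02      ]
 [0.50213779 0.28167809 0.02      ]]
```

View pics/c1.png

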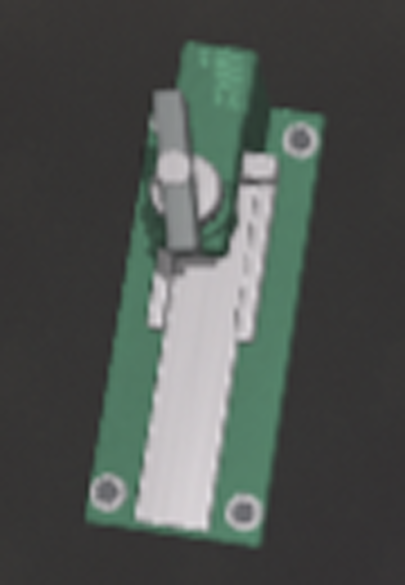

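The crop shows the clamp with bolts at its corners, the steel plate running to the base's near end, and the T-bar slightly skew to the channel. I'll move over the prism first.

Call:
{"name": "servo_tool", "arguments": {"increments": [[[5, -2.3, 0], 0.1, -1], [[10, -4.6, 0], 0.2, -1], [[15, -6.9, 0], 0.3, -1], [[20, -9.2, 0], 0.374, -1], [[24, -11.2, 0], 0.374, -1]]}}

```text
clock: 0.6
tool_pos: [0.3701, -0.3981, 0.2418]
tool_rot: [1.0, -0.03, -0.0, -0.0]
ft_force: [0.6, -0.3, -0.8]
finger_gap: 0.0854
finger_force: 0.0
```

Call:
{"name": "servo_tool", "arguments": {"increments": [[[4.4, -4.7, 0], 0, -1], [[8.9, -9.4, 0], 0, -1], [[8.9, -9.4, 0], 0, -1], [[8.9, -9.4, 0], 0, -1]]}}

```text
clock: 1.0
tool_pos: [0.4656, -0.3079, 0.2415]
tool_rot: [1.0, -0.026, -0.0, -0.001]
ft_force: [-0.1, -0.2, -0.3]
finger_gap: 0.0855
finger_force: 0.0
```

```bash
python3 - <<'E'
from h import *
p=eyes.camera_params("wrist"); im=eyes.read_camera("wrist"); cv2.imwrite("pics/w1.png",im[:,:,::-1])
o=r.get_obs(); print(o['clock'],o['tool_pos'],o['tool_rot'],o['joints'],o['moment'])
E_=p['extrinsics']; print({k:v for k,v in p.items() if k!='extrinsics'}, -E_[:3,:3].T@E_[:3,3], E_[:3,:3])
hsv=cv2.cvtColor(im,cv2.COLOR_RGB2HSV)
m=(hsv[:,:,2]>85)&(hsv[:,:,1]<60)
for c in blobs(m,400):
    q=cv2.minAreaRect(c); print(q); print(onz(p,cv2.boxPoints(q),.04), onz(p,[q[0]],.04))
E
```

```text
1.05 [ 0.46426025 -0.3095462   0.24153642] [ 9.99625282e-01 -2.73650806e-02 -5.55638905e-04 -3.72384363e-04] [-6.49007006e-01 -2.12656654e-02  1.34695767e+00 -4.30312906e-05
  1.81723776e+00  9.76515858e-01] [ 0.03051422  0.01442445 -0.02903518]
{'fx': 359.0420730059502, 'fy': 359.0420730059502, 'cx': 318.17278293762985, 'cy': 199.19056187795664, 'k1': -0.023521257296968905} [ 0.54181007 -0.31204182  0.37351098] [[-0.05327926 -0.99857513 -0.00300512]
 [-0.95357906  0.0499848   0.29696547]
 [-0.29639212  0.01868772 -0.95488349]]
((169.51284790039062, 177.47816467285156), (83.50621795654297, 90.75660705566406), 30.465543746948242)
[[ 0.45279289 -0.10266233  0.04      ]
 [ 0.52445837 -0.16205466  0.04      ]
 [ 0.4818127  -0.22318174  0.04      ]
 [ 0.40467538 -0.16628949  0.04      ]] [[ 0.46755661 -0.16416468  0.04      ]]
((319.5, 196.5), (393.0, 639.0), 90.0)
[[ 0.62981786 -0.04445867  0.04      ]
 [ 0.60059303 -0.58646071  0.04      ]
 [ 0.17401303 -0.67828935  0.04      ]
 [ 0.21282448  0.0927013   0.04      ]] [[ 0.44095282 -0.3069468   0.04      ]]
```

View pics/w1.png

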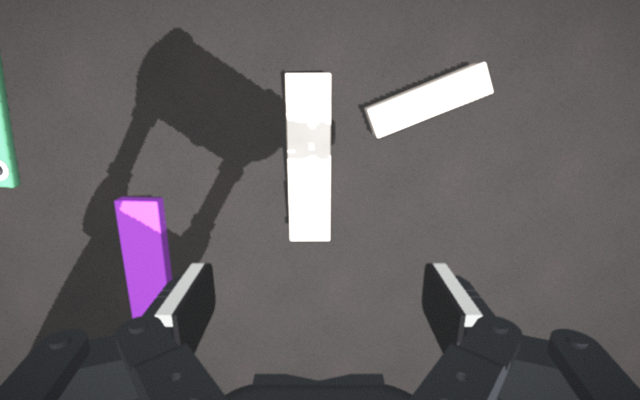

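The wrist view shows the large prism upright at about (309,157), the decoy at (430,100), and the purple bar and the clamp's edge on the left.

```bash
python3 - <<'E'
from h import *
p=eyes.camera_params("wrist"); im=cv2.imread("pics/w1.png")
m=(im.min(2)>165)
for c in blobs(m,1000):
    q=cv2.minAreaRect(c)
    if q[0][0]<250 or q[0][0]>480 or q[0][1]>260: continue
    b=onz(p,cv2.boxPoints(q),.04); print(q); print(b,b.mean(0))
E
```

```text
((308.0, 156.5), (169.0, 46.0), 90.0)
[[ 0.55525625 -0.28464117  0.04      ]
 [ 0.55300618 -0.32500514  0.04      ]
 [ 0.39186781 -0.31779657  0.04      ]
 [ 0.39438259 -0.27138767  0.04      ]] [ 0.47362821 -0.29970764  0.04      ]
((430.60174560546875, 99.28047943115234), (33.977230072021484, 129.73443603515625), 68.38521575927734)
[[ 0.52115715 -0.35342111  0.04      ]
 [ 0.55641215 -0.45962137  0.04      ]
 [ 0.5291585  -0.47292186  0.04      ]
 [ 0.49209256 -0.36447214  0.04      ]] [ 0.52470509 -0.41260912  0.04      ]
```

Call:
{"name": "servo_tool", "arguments": {"increments": [[[0.9, -1.0, 4], 0.005, -1], [[0.9, -1.0, 8], 0.005, -1], [[0.9, -1.0, 12], 0.005, -1], [[0.9, -1.0, 15], 0.005, -1], [[0.9, -1.0, 15], 0.005, -1]]}}

```text
clock: 1.55
tool_pos: [0.4693, -0.3008, 0.0863]
tool_rot: [0.999, -0.032, -0.004, -0.003]
ft_force: [-0.1, 0.6, -0.7]
finger_gap: 0.0852
finger_force: 0.0
```

Call:
{"name": "servo_tool", "arguments": {"increments": [[[0, 0, 2.5], 0, -1], [[0, 0, 5], 0, -1], [[0, 0, 5], 0, -1], [[0, 0, 5], 0, -1], [[0, 0, 5], 0, -1]]}}

```text
clock: 2.05
tool_pos: [0.4738, -0.3027, 0.0451]
tool_rot: [0.999, -0.032, 0.002, 0.001]
ft_force: [-0.0, 0.1, 0.4]
finger_gap: 0.0852
finger_force: 0.0
```

Call:
{"name": "servo_tool", "arguments": {"increments": [[[0, -0.3, 1.2], 0, -1], [[0, -0.3, 2.2], 0, -1], [[0, -0.3, 2.2], 0, -1], [[0, -0.3, 2.2], 0, -0.2], [[0, -0.3, 2.2], 0, 0.2]], "force": 50}}

```text
clock: 2.55
tool_pos: [0.4732, -0.2986, 0.0204]
tool_rot: [1.0, -0.032, 0.0, 0.0]
ft_force: [0.6, -0.3, -0.0]
finger_gap: 0.0591
finger_force: 0.0
```

Call:
{"name": "servo_tool", "arguments": {"increments": [[[0, 0, 0], 0, 1], [[0, 0, 0], 0, 1], [[0, 0, 0], 0, 1], [[0, 0, 0], 0, 1], [[0, 0, 0], 0, 1]], "force": 60}}

```text
clock: 3.05
tool_pos: [0.4735, -0.2986, 0.0209]
tool_rot: [1.0, -0.032, 0.001, 0.0]
ft_force: [0.3, 0.7, 4.4]
finger_gap: 0.0392
finger_force: 63.9
```

Call:
{"name": "servo_tool", "arguments": {"increments": [[[0, 0, -3], 0, 1], [[0, 0, -7], 0, 1], [[-0.3, -3, -11], 0.04, 1], [[-0.6, -6.5, -14], 0.08, 1], [[-0.8, -10, -15], 0.086, 1]]}}

```text
clock: 3.55
tool_pos: [0.4718, -0.198, 0.1729]
tool_rot: [0.997, -0.076, 0.002, 0.001]
ft_force: [0.6, 0.8, -4.7]
finger_gap: 0.0393
finger_force: 63.2
```

Call:
{"name": "servo_tool", "arguments": {"increments": [[[-0.1, -4.5, 0], 0, 1], [[-0.2, -9, 0], 0, 1], [[-0.3, -13.5, 0], 0, 1], [[-0.4, -18, 0], 0, 1], [[-0.5, -22, 0], 0, 1]]}}

```text
clock: 4.05
tool_pos: [0.4983, 0.022, 0.1682]
tool_rot: [0.997, -0.074, -0.002, 0.0]
ft_force: [0.9, 0.2, -5.3]
finger_gap: 0.0392
finger_force: 63.0
```

Call:
{"name": "servo_tool", "arguments": {"increments": [[[0, -2.5, 0], 0, 1], [[0, -4.8, 0], 0, 1], [[0, -4.8, 0], 0, 1], [[0, -4.8, 0], 0, 1], [[0, -4.8, 0], 0, 1]]}}

```text
clock: 4.55
tool_pos: [0.5059, 0.0667, 0.1691]
tool_rot: [0.997, -0.075, -0.001, 0.0]
ft_force: [-0.9, 0.7, -6.2]
finger_gap: 0.039
finger_force: 63.4
```

```bash
python3 - <<'E'
from h import *
import pickle
o=r.get_obs(); p=eyes.camera_params("wrist"); im=eyes.read_camera("wrist"); cv2.imwrite("pics/w2.png",im[:,:,::-1])
pickle.dump(p,open("w2.pkl","wb"))
print(o['clock'],o['tool_pos'],o['tool_rot'],o['joints'],o['ft_force'],o['finger_gap'],np.abs(o['joint_vel']).max())
E
```

```text
4.55 [0.50587707 0.06674071 0.16911144] [ 9.97190968e-01 -7.48932195e-02 -9.93211569e-04  4.38816163e-04] [ 6.48745971e-02 -1.51915330e-01  1.59803839e+00 -5.96981920e-04
  1.69755893e+00  1.78552298e+00] [-0.86173643  0.72308003 -6.18024334] 0.03904547705262153 0.011011711733278022
```

View pics/w2.png

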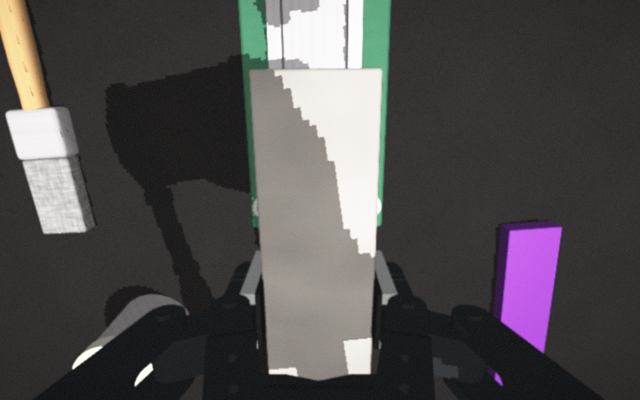

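The wrist view shows the prism squarely held (250–382 px across its front end at row 70), with the clamp's green base edges at about x=243 and x=388 and the rails beyond. I'll fit the edges.

```bash
python3 - <<'E'
from h import *
import pickle
p=pickle.load(open("w2.pkl","rb")); im=cv2.imread("pics/w2.png"); hsv=cv2.cvtColor(im,cv2.COLOR_BGR2HSV)
g=(hsv[:,:,0]>55)&(hsv[:,:,0]<90)&(hsv[:,:,1]>110)&(hsv[:,:,2]>25)
def fit(uv,z):
    w=onz(p,uv,z)[:,:2]; vx,vy,x,y=cv2.fitLine(w.astype(np.float32),cv2.DIST_HUBER,0,.001,.001).ravel()
    if vx<0: vx,vy=-vx,-vy
    return np.array([x,y]),np.arctan2(vy,vx),len(w)
L=[];Rr=[]
for v in range(3,215,3):
    u=np.where(g[v,200:430])[0]
    if len(u)<2: continue
    u=u+200
    if u.min()<262: L.append([u.min()-.5,v])
    if u.max()>365: Rr.append([u.max()+.5,v])
ll=fit(L,.012); rr=fit(Rr,.012); print('green',ll,rr)
# plate/rails white at rows 3..60
gray=im.min(2)
for v in (5,20,35,50):
    row=gray[v,235:400].astype(int); d=np.diff(row); k=np.where(abs(d)>25)[0]; print(v,[(235+i,d[i]) for i in k])
# prism side edges
PL=[];PR=[]
col=im.astype(int)
for v in range(80,225,4):
    row=col[v].mean(1); sat=hsv[v,:,1]
    ok=(sat<60)&(row>75); 
    u=np.where(ok[240:400])[0]+240
    if len(u): PL.append([u.min()-.5,v]); PR.append([u.max()+.5,v])
print(PL[::8],PR[::8])
a=fit(PL,.188); b=fit(PR,.188); print('prism',a,b)
for nm,(A,B) in dict(clamp=(ll,rr),prism=(a,b)).items():
    th=(A[1]+B[1])/2; n=np.array([-np.sin(th),np.cos(th)]); print(nm,th,'offset',(A[0]@n+B[0]@n)/2,'width',A[0]@n-B[0]@n)
n=np.array([-np.sin(-.15),np.cos(.15)]); print('tcp',np.array([.50588,.06674])@n)
# near base corners
v=[L[-1],Rr[-1]]; print(v,onz(p,v,.012))
E
```

```text
green (array([0.58603555, 0.11213335], dtype=float32), np.float32(-0.14460476), 36) (array([0.5872509 , 0.00344525], dtype=float32), np.float32(-0.13940667), 26)
5 [(np.int64(264), np.int64(37)), (np.int64(265), np.int64(55)), (np.int64(279), np.int64(-46)), (np.int64(281), np.int64(39)), (np.int64(318), np.int64(43)), (np.int64(319), np.int64(30)), (np.int64(342), np.int64(-41)), (np.int64(343), np.int64(-28)), (np.int64(345), np.int64(-30)), (np.int64(347), np.int64(77)), (np.int64(348), np.int64(60)), (np.int64(362), np.int64(-75)), (np.int64(363), np.int64(-58))]
20 [(np.int64(261), np.int64(-31)), (np.int64(265), np.int64(50)), (np.int64(266), np.int64(39)), (np.int64(279), np.int64(-31)), (np.int64(280), np.int64(-31)), (np.int64(282), np.int64(44)), (np.int64(288), np.int64(29)), (np.int64(344), np.int64(-64)), (np.int64(345), np.int64(-57)), (np.int64(347), np.int64(92)), (np.int64(348), np.int64(49)), (np.int64(361), np.int64(-30)), (np.int64(362), np.int64(-95)), (np.int64(363), np.int64(-30))]
35 [(np.int64(264), np.int64(-28)), (np.int64(265), np.int64(69)), (np.int64(266
[... 633 characters left out ...]
362), np.int64(-64))]
[[np.float64(248.5), 80], [np.float64(250.5), 112], [np.float64(252.5), 144], [np.float64(254.5), 176], [np.float64(252.5), 208]] [[np.float64(382.5), 80], [np.float64(380.5), 112], [np.float64(379.5), 144], [np.float64(378.5), 176], [np.float64(381.5), 208]]
prism (array([0.5654999 , 0.07902545], dtype=float32), np.float32(-0.14147264), 37) (array([0.5634453 , 0.03882395], dtype=float32), np.float32(-0.13793704), 37)
clamp -0.14200571 offset 0.14023459 width 0.10742206
prism -0.13970484 offset 0.13695389 width 0.040095925
tcp 0.14158834419719582
[[np.float64(251.5), 198], [np.float64(380.5), 183]] [[0.50162415 0.12467871 0.012     ]
 [0.49836048 0.01584345 0.012     ]]
```

```bash
python3 - <<'E'
from h import *
import pickle
p=pickle.load(open("w2.pkl","rb"))
rows={5:(265.6,280,348,363),20:(266.2,280,347.9,362.5),35:(266.3,280.7,347.8,362.4),50:(267.2,281.7,347.8,362.1)}
th=-.142; e=np.array([np.cos(th),np.sin(th)]); n=np.array([-e[1],e[0]])
C=[]
for v,u in rows.items():
    w=onz(p,[[x,v] for x in u],.032)[:,:2]; o=w@n; print(v,o.round(4),'inner w',o[1]-o[2],'mid',(o[1]+o[2])/2,(o[0]+o[3])/2, 'x',(w@e).mean()); C.append([(w@e).mean(),o.mean()])
C=np.array(C); print('slope',np.polyfit(C[:,0],C[:,1],1))
for q,name in [([.4735,-.2986],0),([.50588,.06674],'tcp')]: print(name,np.array(q)@e,np.array(q)@n)
# top image: bolts
pt=eyes.camera_params("top"); im=cv2.imread("pics/top0.png"); 
w=onz(pt,[[307,156],[264,234],[294,238.3]],.013)[:,:2]; print('bolts e,n',w@e,w@n)
E
```

```text
5 [0.1725 0.1628 0.1168 0.1067] inner w 0.045938365170034995 mid 0.13981398575595183 0.1396131805482671 x 0.621166264527763
20 [0.1726 0.1631 0.1168 0.1068] inner w 0.04635035405408029 mid 0.13995540380147733 0.13968414218086722 x 0.6118732255292374
35 [0.1729 0.163  0.1167 0.1066] inner w 0.04629149129701669 mid 0.13985836940904178 0.1397913279814107 x 0.6023924283720599
50 [0.1728 0.1627 0.1166 0.1066] inner w 0.046095388844878946 mid 0.1396198440599541 0.13969147238902715 x 0.5927141799599561
slope [0.00183773 0.1386379 ]
0 0.510993036527327 -0.22858330345977126
tcp 0.4913430194676907 0.13766204713127173
bolts e,n [0.7109181  0.47122479 0.47165149] [0.09304656 0.17911238 0.09358672]
```

Call:
{"name": "servo_tool", "arguments": {"increments": [[[0, -0.18, 3], 0, 1], [[0, -0.18, 6], 0, 1], [[0, -0.18, 9], 0, 1], [[0, -0.18, 11], 0, 1], [[0, -0.18, 11], 0, 1]]}}

```text
clock: 5.1
tool_pos: [0.504, 0.0682, 0.0561]
tool_rot: [0.997, -0.075, -0.004, 0.001]
ft_force: [-1.1, -0.5, -5.0]
finger_gap: 0.039
finger_force: 63.1
```

Call:
{"name": "servo_tool", "arguments": {"increments": [[[0, 0, 0.5], 0, 1], [[0, 0, 0.5], 0, 1], [[0, 0, 0.5], 0, 1]]}}

```text
clock: 5.4
tool_pos: [0.5075, 0.0692, 0.0569]
tool_rot: [0.997, -0.075, 0.001, -0.0]
ft_force: [0.3, 0.2, -6.2]
finger_gap: 0.039
finger_force: 63.3
```

```bash
python3 - <<'E'
from h import *
import pickle
o=r.get_obs(); p=eyes.camera_params("wrist"); im=eyes.read_camera("wrist"); cv2.imwrite("pics/w3.png",im[:,:,::-1])
pickle.dump(p,open("w3.pkl","wb"))
print(o['clock'],o['tool_pos'],2*np.arctan2(o['tool_rot'][1],o['tool_rot'][0]),o['ft_force'])
E
```

```text
5.4 [0.50748209 0.069151   0.05686679] -0.14954303279744097 [ 0.29880681  0.23570941 -6.15397023]
```

View pics/w3.png

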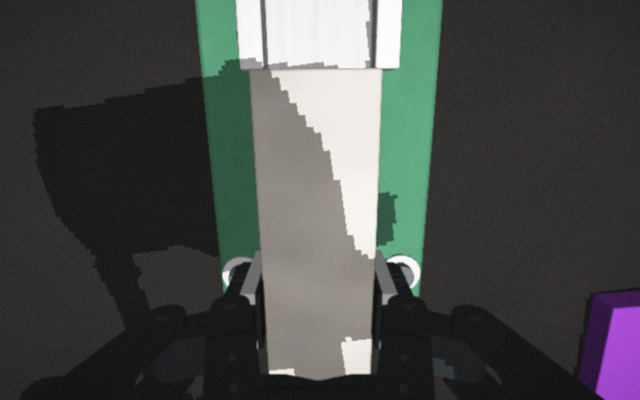

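The prism is now low before the rail mouth: the rails' ends are at row 68 (outer edges x≈239/399), and the prism's front end spans 250–382.

```bash
python3 - <<'E'
from h import *
import pickle
p=pickle.load(open("w3.pkl","rb")); im=cv2.imread("pics/w3.png"); hsv=cv2.cvtColor(im,cv2.COLOR_BGR2HSV)
th=-.140; e=np.array([np.cos(th),np.sin(th)]); n=np.array([-e[1],e[0]])
C=[];P=[];G=[]
for v in range(4,60,6):
    ok=(hsv[v,:,1]<50)&(im[v].min(1)>60); u=np.where(ok[215:430])[0]+215
    w=onz(p,[[u.min()-.5,v],[u.max()+.5,v]],.032)[:,:2]; o=w@n; C.append([(w@e).mean(),*o])
for v in range(80,240,10):
    ok=(hsv[v,:,1]<60)&(im[v].mean(1)>75); u=np.where(ok[244:392])[0]+244
    w=onz(p,[[u.min()-.5,v],[u.max()+.5,v]],.076)[:,:2]; P.append([(w@e).mean(),*(w@n)])
for nm,A in (('rail',C),('prism',P)):
    A=np.array(A); m=A[:,1:].mean(1); print(nm,'width',np.median(A[:,1]-A[:,2]),'mid',np.median(m),'fit',np.polyfit(A[:,0]-.55,m,1))
T=np.array([.50748,.06915]); print('tcp',T@e,T@n)
m=onz(p,[[250,68.5],[390,68.5]],.032)[:,:2]; print('mouth e',m@e)
f=onz(p,[[300,69],[340,69]],.076)[:,:2]; print('prism front e',f@e)
E
```

```text
rail width 0.0660681314410402 mid 0.13851159424007853 fit [0.00143505 0.13844864]
prism width 0.04019597816129807 mid 0.13970054726836023 fit [0.00359048 0.13969213]
tcp 0.4928654073803402 0.13928877595776099
mouth e [0.57715634 0.57658013]
prism front e [0.57448792 0.57436947]
```

Call:
{"name": "servo_tool", "arguments": {"increments": [[[0, 0.12, 0.6], 0, 1], [[0, 0.12, 1.1], 0, 1], [[0, 0.12, 1.1], 0, 1], [[0, 0.12, 1.1], 0, 1], [[0, 0.12, 1.1], 0, 1]]}}

```text
clock: 5.95
tool_pos: [0.5065, 0.0681, 0.0444]
tool_rot: [0.997, -0.074, 0.0, -0.0]
ft_force: [-0.6, -1.0, -5.7]
finger_gap: 0.0393
finger_force: 63.3
```

Call:
{"name": "servo_tool", "arguments": {"increments": [[[1, -0.01, 0], 0, 1], [[2, -0.02, 0], 0, 1], [[3, -0.03, 0], 0, 1], [[4, -0.04, 0], 0, 1], [[4, -0.04, 0], 0, 1]]}}

```text
clock: 6.45
tool_pos: [0.5475, 0.0622, 0.0442]
tool_rot: [0.997, -0.075, 0.0, 0.0]
ft_force: [0.4, -0.8, -6.0]
finger_gap: 0.039
finger_force: 63.3
```

Call:
{"name": "servo_tool", "arguments": {"increments": [[[0, 0, 0.1], 0, 1], [[0, 0, 0.2], 0, 1], [[0, 0, 0.25], 0, 1], [[0, 0, 0.25], 0, 1]]}}

```text
clock: 6.85
tool_pos: [0.5457, 0.0626, 0.0416]
tool_rot: [0.997, -0.074, -0.0, 0.0]
ft_force: [0.9, 0.1, -6.0]
finger_gap: 0.039
finger_force: 63.3
```

Call:
{"name": "servo_tool", "arguments": {"increments": [[[0, 0, 0.05], 0, 1], [[0, 0, 0.1], 0, 1], [[0, 0, 0.1], 0, 1]]}}

```text
clock: 7.15
tool_pos: [0.546, 0.0626, 0.0408]
tool_rot: [0.997, -0.075, 0.0, -0.0]
ft_force: [-0.3, -0.4, -4.9]
finger_gap: 0.0389
finger_force: 63.4
```

Call:
{"name": "servo_tool", "arguments": {"increments": [[[0, 0, 0.05], 0, 1], [[0, 0, 0.1], 0, 1], [[0, 0, 0.1], 0, 1]]}}

```text
clock: 7.45
tool_pos: [0.546, 0.0626, 0.0407]
tool_rot: [0.997, -0.075, 0.0, -0.0]
ft_force: [-4.8, -1.3, 2.5]
finger_gap: 0.0393
finger_force: 64.3
```

Call:
{"name": "servo_tool", "arguments": {"increments": [[[0, 0, -0.1], 0, 0.3], [[0, 0, -0.1], 0, -0.4], [[0, 0, -0.1], 0, -1], [[0, 0, -0.1], 0, -1], [[0, 0, -0.1], 0, -1]]}}

```text
clock: 7.95
tool_pos: [0.5464, 0.0626, 0.0412]
tool_rot: [0.997, -0.075, 0.0, -0.0]
ft_force: [0.4, -0.3, 0.5]
finger_gap: 0.0853
finger_force: 0.0
```

Call:
{"name": "servo_tool", "arguments": {"increments": [[[0, 0, -2], 0, -1], [[0, 0, -5], 0, -1], [[-2, 0, -6], 0, -1], [[-6, 0, -6], 0, 0], [[-10.2, -0.1, -6], 0, 1]]}}

```text
clock: 8.45
tool_pos: [0.4449, 0.0787, 0.1014]
tool_rot: [0.997, -0.075, 0.001, -0.0]
ft_force: [-0.0, 0.8, 0.2]
finger_gap: 0.0592
finger_force: 0.0
```

Call:
{"name": "servo_tool", "arguments": {"increments": [[[0, 0, 0], 0, 1], [[0, 0, 0], 0, 1], [[0, 0, 2.5], 0, 1], [[0, 0, 5], 0, 1], [[0, 0, 5], 0, 1]]}}

```text
clock: 8.95
tool_pos: [0.4442, 0.0783, 0.0475]
tool_rot: [0.997, -0.075, -0.003, 0.001]
ft_force: [-0.4, 0.0, -0.4]
finger_gap: 0.0001
finger_force: 0.0
```

```bash
python3 - <<'E'
from h import *
o=r.get_obs(); print(o['clock'],o['tool_pos'],o['ft_force'],o['finger_gap'])
a=eyes.read_camera("wrist"); b=eyes.read_camera("scene")
b=cv2.resize(b[140:290,270:450],None,fx=2.66,fy=2.66)
cv2.imwrite("pics/w4.png",np.hstack([cv2.resize(a,None,fx=.5,fy=.5),cv2.resize(b,(480,200*480//480*1))]) [:,:,::-1])
E
```

```text
8.95 [0.44415285 0.0783027  0.04749322] [-0.38157419  0.01844117 -0.36205668] 0.00012401451099539613
```

View pics/w4.png

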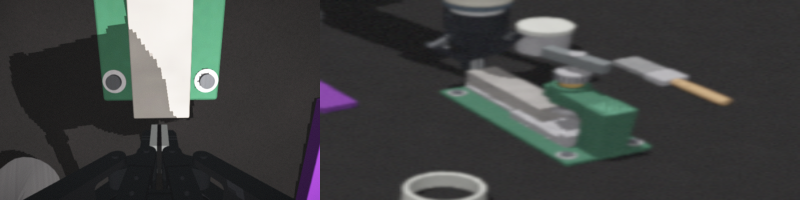

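The prism lies in the channel with its rear end overhanging the base, and the closed fingers sit just behind it, at about (160,130) in the left half of the picture. Now I push.

Call:
{"name": "servo_tool", "arguments": {"increments": [[[0, 0.1, 0.4], 0, 1], [[0.8, 0.09, 0.4], 0, 1], [[1.6, 0.08, 0.4], 0, 1], [[2.4, 0.07, 0.4], 0, 1], [[3.2, 0.07, 0.4], 0, 1]]}}

```text
clock: 9.55
tool_pos: [0.4769, 0.0735, 0.0477]
tool_rot: [0.997, -0.074, -0.001, -0.0]
ft_force: [-8.1, 0.3, 6.2]
finger_gap: -0.0
finger_force: 4.1
```

Call:
{"name": "servo_tool", "arguments": {"increments": [[[0.6, 0, 0], 0, 1], [[1.2, -0.01, 0], 0, 1], [[1.8, -0.01, 0], 0, 1], [[2.4, -0.02, 0], 0, 1], [[3, -0.03, 0], 0, 1]]}}

```text
clock: 10.05
tool_pos: [0.5065, 0.0693, 0.0477]
tool_rot: [0.997, -0.074, -0.001, -0.0]
ft_force: [-7.7, 0.6, 5.4]
finger_gap: -0.0
finger_force: 4.0
```

Call:
{"name": "servo_tool", "arguments": {"increments": [[[0.2, 0, -0.2], 0, 1], [[0.4, 0, -0.3], 0, 1], [[0.6, 0, -0.3], 0, 1], [[0.7, -0.01, -0.3], 0, 1], [[0.8, -0.01, -0.3], 0, 1]]}}

```text
clock: 10.55
tool_pos: [0.5144, 0.068, 0.0497]
tool_rot: [0.997, -0.075, -0.0, 0.0]
ft_force: [-3.7, 0.2, -1.0]
finger_gap: -0.0005
finger_force: 1.7
```

Call:
{"name": "servo_tool", "arguments": {"increments": [[[0.15, 0, 0], 0, 1], [[0.3, 0, 0], 0, 1], [[0.45, 0, 0], 0, 1], [[0.5, 0, 0], 0, 1]]}}

```text
clock: 10.95
tool_pos: [0.5196, 0.0672, 0.0497]
tool_rot: [0.997, -0.075, 0.0, 0.0]
ft_force: [-3.3, -0.4, -0.9]
finger_gap: 0.0002
finger_force: 1.4
```

Call:
{"name": "servo_tool", "arguments": {"increments": [[[0.1, 0, 0], 0, 1], [[0.2, 0, 0], 0, 1], [[0.3, 0, 0], 0, 1], [[0.4, 0, 0], 0, 1]]}}

```text
clock: 11.35
tool_pos: [0.5198, 0.0672, 0.0497]
tool_rot: [0.997, -0.074, -0.005, 0.0]
ft_force: [-22.3, 1.6, 10.8]
finger_gap: 0.0003
finger_force: 11.6
```

Call:
{"name": "servo_tool", "arguments": {"increments": [[[-0.8, 0, 0], 0, 1], [[-1.5, 0, -2], 0, 1], [[-1.5, 0, -7], 0, 0], [[-1.5, 0, -12], 0, -1], [[-1.5, 0, -17], 0, -1]]}}

```text
clock: 11.85
tool_pos: [0.5089, 0.0688, 0.2225]
tool_rot: [0.997, -0.075, 0.002, -0.0]
ft_force: [1.3, 0.3, -0.9]
finger_gap: 0.0431
finger_force: 0.0
```

Call:
{"name": "servo_tool", "arguments": {"increments": [[[0, 0, -4.5], 0, -1], [[2, 0, -9], 0, -1], [[5, 0, -10], 0, -1], [[8, 0, -10], 0, -1], [[8, 0, -10], 0, -1]]}}

```text
clock: 12.35
tool_pos: [0.5907, 0.0562, 0.3184]
tool_rot: [0.997, -0.075, 0.0, 0.0]
ft_force: [-0.6, -0.3, -0.4]
finger_gap: 0.0858
finger_force: 0.0
```

Call:
{"name": "servo_tool", "arguments": {"increments": [[[0, 0, 0], 0, -1], [[0, 0, 0], 0, -1]]}}

```text
clock: 12.55
tool_pos: [0.5873, 0.0571, 0.3203]
tool_rot: [0.997, -0.074, 0.0, -0.0]
ft_force: [1.0, -0.4, -0.1]
finger_gap: 0.0855
finger_force: 0.0
```

```bash
python3 - <<'E'
from h import *
import pickle
o=r.get_obs(); p=eyes.camera_params("wrist"); im=eyes.read_camera("wrist"); cv2.imwrite("pics/w5.png",im[:,:,::-1])
pickle.dump(p,open("w5.pkl","wb"))
print(o['clock'],o['tool_pos'],2*np.arctan2(o['tool_rot'][1],o['tool_rot'][0]),o['joints'])
print('tee predicted px',proj(p,[.636*.99022+.1385*.13954,-.636*.13954+.1385*.99022,.214]))
E
```

```text
12.55 [0.58725182 0.05711466 0.32028512] -0.149125764594634 [3.92872360e-02 9.43992152e-02 1.08796471e+00 1.64485650e-05
 1.95823574e+00 1.75921555e+00]
tee predicted px [[318.04966979 110.2980956 ]]
```

View pics/w5.png

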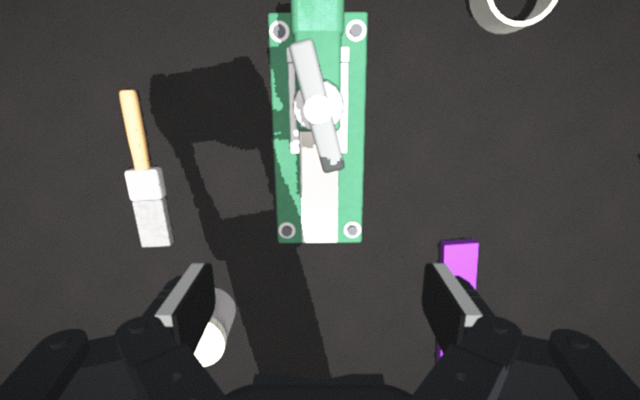

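The handle bar runs from (303,44) to (335,166), centred near (318,107); the clamp base's near end is at row 242. I'll measure the bar and check the prism's rear edge.

```bash
python3 - <<'E'
from h import *
import pickle
p=pickle.load(open("w5.pkl","rb")); im=cv2.imread("pics/w5.png")
th=-.140; e=np.array([np.cos(th),np.sin(th)]); n=np.array([-e[1],e[0]])
print([int(x) for x in im[140:250:1,318].min(1)])
print([int(x) for x in im[140:250:1,330].min(1)])
# bar edges at rows away from the hub
hsv=cv2.cvtColor(im,cv2.COLOR_BGR2HSV); L=[];R=[]
for v in list(range(52,84,4))+list(range(132,156,4)):
    ok=(hsv[v,:,1]<40)&(im[v].min(1)>110); c=303+(v-44)*32/122
    u=[x for x in range(int(c)-14,int(c)+15) if ok[x]]; L.append([u[0]-.5,v]);R.append([u[-1]+.5,v]); print(v,u[0],u[-1])
E
```

```text
[236, 234, 232, 231, 229, 222, 214, 208, 199, 193, 186, 181, 181, 180, 191, 206, 224, 240, 246, 249, 252, 254, 254, 253, 253, 253, 252, 252, 252, 252, 252, 252, 252, 252, 252, 251, 251, 251, 251, 251, 251, 252, 252, 252, 253, 253, 252, 252, 252, 252, 252, 252, 252, 253, 253, 253, 253, 253, 253, 253, 253, 253, 253, 253, 253, 253, 253, 253, 254, 255, 255, 255, 255, 255, 255, 255, 255, 255, 255, 255, 255, 255, 255, 255, 255, 255, 255, 255, 255, 255, 255, 255, 255, 255, 255, 255, 255, 255, 255, 255, 255, 255, 247, 138, 69, 65, 65, 70, 70, 66]
[247, 247, 247, 246, 246, 246, 246, 246, 245, 246, 245, 246, 246, 245, 245, 245, 245, 242, 232, 212, 205, 203, 205, 200, 183, 144, 129, 132, 128, 126, 116, 133, 202, 249, 252, 251, 251, 251, 251, 251, 251, 251, 251, 251, 251, 251, 251, 251, 251, 251, 251, 251, 251, 251, 252, 252, 252, 251, 251, 252, 252, 252, 252, 253, 253, 253, 253, 254, 254, 255, 255, 255, 255, 255, 255, 255, 255, 255, 255, 255, 255, 255, 255, 255, 255, 255, 255, 255, 255, 255, 255, 255, 255, 255, 255, 255, 255, 255, 255, 255, 255, 255, 234, 117, 69, 69, 69, 70, 69, 71]
52 291 315
56 292 316
60 293 317
64 294 318
68 295 319
72 296 320
76 297 321
80 298 323
132 312 340
136 313 341
140 314 342
144 315 343
148 316 344
152 317 345
```

```bash
python3 - <<'E'
from h import *
import pickle
p=pickle.load(open("w5.pkl","rb"))
th=-.140; e=np.array([np.cos(th),np.sin(th)]); n=np.array([-e[1],e[0]])
uv=np.array([[303,52],[305,60],[307,68],[309,76],[326.5,134],[328.5,142],[330.5,150]])
w=onz(p,uv,.214)[:,:2]; d=np.polyfit(w[:,0],w[:,1],1); print('bar yaw',np.arctan(d[0]), 'rel', (w@e).round(4),(w@n).round(4))
q=np.polyfit(w@e,w@n,1); print('n at e .636',np.polyval(q,.636),'slope',q[0])
im=cv2.imread("pics/w5.png"); g=im.min(2)
ends=onz(p,[[302,40],[303,42],[334,165],[336,170]],.214)[:,:2]; print('ends e',ends@e)
for s in (.634,.637,.640): 
    X=[*((s-.12)*e+.1385*n),.060]; Y=[*((s-.18)*e+.1385*n),.020]; print(s,'rear row',proj(p,X),'base end',proj(p,Y))
d=g[180:245,303:338].astype(float).mean(1); print(d.round(0).astype(int).tolist())
cols=[ (v,[int(u) for u in np.where(g[v,285:355]>200)[0][[0,-1]]+285]) for v in range(176,242,6)]; print(cols)
E
```

```text
bar yaw 0.13742257941723762 rel [0.6713 0.6666 0.6619 0.6571 0.6207 0.6155 0.6101] [0.1475 0.1463 0.1452 0.144  0.1331 0.1318 0.1304]
n at e .636 0.13766797463934033 slope 0.28475762237076313
ends e [0.67821571 0.67706784 0.5999164  0.59645464]
0.634 rear row [[319.3219662  210.87940743]] base end [[319.66984719 244.14737354]]
0.637 rear row [[319.29952758 208.41994813]] base end [[319.65078469 242.04563515]]
0.64 rear row [[319.2769897  205.94986328]] base end [[319.63164641 239.935737  ]]
[251, 251, 251, 251, 251, 251, 251, 252, 251, 251, 252, 252, 252, 252, 252, 252, 252, 252, 252, 252, 252, 253, 253, 253, 253, 253, 253, 253, 254, 254, 255, 255, 255, 255, 255, 255, 255, 255, 255, 255, 255, 255, 255, 255, 255, 255, 255, 255, 255, 255, 255, 255, 255, 255, 255, 254, 254, 253, 253, 253, 253, 251, 232, 124, 67]
[(176, [302, 337]), (182, [302, 337]), (188, [302, 337]), (194, [302, 337]), (200, [301, 337]), (206, [301, 337]), (212, [301, 337]), (218, [301, 337]), (224, [302, 354]), (230, [302, 347]), (236, [303, 354])]
```

Home is confirmed: the prism's rear edge at row ~208 and the base end at row 242 both give the same clamp position. Next I rotate the wrist back by 3.43 rad so there's room to turn the handle, and centre above the bar.

Call:
{"name": "servo_tool", "arguments": {"increments": [[[2, 0, 0], -0.14, -1], [[4, 0, 0], -0.28, -1], [[6.3, 0, 0], -0.42, -1], [[6.3, 0, 0], -0.56, -1], [[6.3, 0, 0], -0.7, -1]]}}

```text
clock: 13.1
tool_pos: [0.6498, 0.0477, 0.3198]
tool_rot: [0.962, 0.275, 0.0, 0.0]
ft_force: [0.2, -0.4, 0.3]
finger_gap: 0.0852
finger_force: 0.0
```

Call:
{"name": "servo_tool", "arguments": {"increments": [[[0, 0, 0], -0.14, -1], [[0, 0, 0], -0.28, -1], [[0, 0, 0], -0.42, -1], [[0, 0, 0], -0.56, -1], [[0, 0, 0], -0.7, -1]]}}

```text
clock: 13.6
tool_pos: [0.6492, 0.0479, 0.3209]
tool_rot: [0.809, 0.588, 0.001, 0.0]
ft_force: [0.3, -0.4, -0.5]
finger_gap: 0.0854
finger_force: 0.0
```

Call:
{"name": "servo_tool", "arguments": {"increments": [[[0, 0, 0], -0.14, -1], [[0, 0, 0], -0.28, -1], [[0, 0, 0], -0.42, -1], [[0, 0, 0], -0.56, -1], [[0, 0, 0], -0.7, -1]]}}

```text
clock: 14.1
tool_pos: [0.6492, 0.0479, 0.3209]
tool_rot: [0.558, 0.83, 0.0, 0.001]
ft_force: [0.3, 1.3, 0.4]
finger_gap: 0.0855
finger_force: 0.0
```

Call:
{"name": "servo_tool", "arguments": {"increments": [[[0, 0, 0], -0.14, -1], [[0, 0, 0], -0.28, -1], [[0, 0, 0], -0.42, -1], [[0, 0, 0], -0.56, -1], [[0, 0, 0], -0.7, -1]]}}

```text
clock: 14.6
tool_pos: [0.6492, 0.0479, 0.3209]
tool_rot: [0.24, 0.971, 0.0, 0.001]
ft_force: [0.9, -1.1, -0.1]
finger_gap: 0.0855
finger_force: 0.0
```

Call:
{"name": "servo_tool", "arguments": {"increments": [[[0, 0, 0], -0.14, -1], [[0, 0, 0], -0.28, -1], [[0, 0, 0], -0.42, -1], [[0, 0, 0], -0.56, -1], [[0, 0, 0], -0.628, -1]]}}

```text
clock: 15.1
tool_pos: [0.6492, 0.0479, 0.321]
tool_rot: [-0.071, 0.997, -0.0, 0.001]
ft_force: [-0.2, 0.0, -0.4]
finger_gap: 0.0856
finger_force: 0.0
```

Call:
{"name": "servo_tool", "arguments": {"increments": [[[0, 0, 0], 0, -1], [[0, 0, 0], 0, -1], [[0, 0, 0], 0, -1]]}}

```text
clock: 15.4
tool_pos: [0.6497, 0.0477, 0.3202]
tool_rot: [-0.068, 0.998, -0.0, 0.0]
ft_force: [-0.0, 0.1, -0.1]
finger_gap: 0.0856
finger_force: 0.0
```

```bash
python3 - <<'E'
from h import *
o=r.get_obs(); c=o['tool_rot']
psi=2*np.arctan2(c[1],c[0]); x=np.array([np.cos(psi),np.sin(psi)]); y=np.array([x[1],-x[0]])
d=np.array([.6500,.0478])-o['tool_pos'][:2]
print(o['clock'],o['tool_pos'],'yaw mod pi',(psi+1.5)%np.pi-1.5,o['joints'][5],'to go tx,ty cm',100*d@x,100*d@y,'m',o['moment'],o['joint_torque'][5])
E
```

```text
15.4 [0.64968677 0.04772494 0.32020502] yaw mod pi 0.1358696458362516 -1.6855538144406839 to go tx,ty cm -0.032051108554126274 0.0031944317108569273 m [ 0.0131973  -0.00427442 -0.01266454] 0.012827067403122783
```

Call:
{"name": "servo_tool", "arguments": {"increments": [[[0, 0, 3], 0, -1], [[0, 0, 6], 0, -1], [[0, 0, 9], 0, -1], [[0, 0, 11], 0, -1], [[0, 0, 12.3], 0, -1]]}}

```text
clock: 15.9
tool_pos: [0.6492, 0.0476, 0.1943]
tool_rot: [-0.068, 0.998, 0.0, -0.001]
ft_force: [0.3, 0.8, 0.1]
finger_gap: 0.0855
finger_force: 0.0
```

Call:
{"name": "servo_tool", "arguments": {"increments": [[[0, 0, 0], 0, -0.4], [[0, 0, 0], 0, 0.2], [[0, 0, 0], 0, 0.4], [[0, 0, 0], 0, 0.5], [[0, 0, 0], 0, 0.6]], "force": 60}}

```text
clock: 16.4
tool_pos: [0.6503, 0.0477, 0.198]
tool_rot: [-0.069, 0.998, 0.0, 0.001]
ft_force: [-0.3, 1.1, 0.7]
finger_gap: 0.017
finger_force: 0.5
```

Call:
{"name": "servo_tool", "arguments": {"increments": [[[0, 0, 0], 0, 1], [[0, 0, 0], 0, 1], [[0, 0, 0], 0, 1], [[0, 0, 0], 0, 1], [[0, 0, 0], 0, 1]], "force": 60}}

```text
clock: 16.9
tool_pos: [0.6503, 0.048, 0.1981]
tool_rot: [-0.069, 0.998, 0.0, 0.001]
ft_force: [-0.7, 1.7, 5.1]
finger_gap: 0.0151
finger_force: 59.4
```

```bash
cat > s.py <<'E'
from h import *
o=r.get_obs(); c=o['tool_rot']; psi=2*np.arctan2(c[1],c[0])
print(round(o['clock'],2),o['tool_pos'].round(4),'psi',round(psi,4),'f',o['ft_force'].round(2),'m',o['moment'].round(3),'tau6',round(o['joint_torque'][5],3),'j6',round(o['joints'][5],3),'gap',round(o['finger_gap'],4),round(o['finger_force'],1))
E
python3 s.py
```

```text
16.9 [0.6503 0.048  0.1981] psi 3.2791 f [-0.69  1.69  5.08] m [ 0.385  0.117 -0.17 ] tau6 -0.08 j6 -1.687 gap 0.0151 59.4
```

Call:
{"name": "servo_tool", "arguments": {"increments": [[[0, 0, 0], 0.06, 1], [[0, 0, 0], 0.12, 1], [[0, 0, 0], 0.18, 1], [[0, 0, 0], 0.24, 1], [[0, 0, 0], 0.3, 1]]}}

```text
clock: 17.4
tool_pos: [0.6503, 0.0478, 0.198]
tool_rot: [0.082, 0.997, 0.0, 0.001]
ft_force: [0.4, 1.4, 5.0]
finger_gap: 0.0152
finger_force: 59.3
```

```bash
python3 s.py
```

```text
17.4 [0.6503 0.0478 0.198 ] psi 2.9769 f [0.38 1.44 4.98] m [0.225 0.119 0.221] tau6 -0.594 j6 -1.385 gap 0.0152 59.3
```

Call:
{"name": "servo_tool", "arguments": {"increments": [[[0, 0, 0], 0.05, 1], [[0, 0, 0], 0.1, 1], [[0, 0, 0], 0.15, 1], [[0, 0, 0], 0.2, 1], [[0, 0, 0], 0.25, 1]]}}

```text
clock: 17.9
tool_pos: [0.6502, 0.0476, 0.198]
tool_rot: [0.206, 0.979, 0.0, 0.001]
ft_force: [-1.4, 0.5, 4.6]
finger_gap: 0.015
finger_force: 59.3
```

```bash
python3 s.py
```

```text
17.9 [0.6502 0.0476 0.198 ] psi 2.7272 f [-1.42  0.51  4.56] m [0.092 0.099 0.227] tau6 -0.461 j6 -1.135 gap 0.015 59.3
```

Call:
{"name": "servo_tool", "arguments": {"increments": [[[0, 0, 0], 0.05, 1], [[0, 0, 0], 0.1, 1], [[0, 0, 0], 0.15, 1], [[0, 0, 0], 0.2, 1], [[0, 0, 0], 0.25, 1]]}}

```text
clock: 18.4
tool_pos: [0.6502, 0.0475, 0.1981]
tool_rot: [0.326, 0.945, 0.0, 0.001]
ft_force: [-1.3, -0.3, 5.6]
finger_gap: 0.015
finger_force: 59.3
```

```bash
python3 s.py
```

```text
18.4 [0.6502 0.0475 0.1981] psi 2.477 f [-1.27 -0.26  5.57] m [0.008 0.209 0.26 ] tau6 -0.461 j6 -0.885 gap 0.015 59.3
```

Call:
{"name": "servo_tool", "arguments": {"increments": [[[0, 0, 0], 0.03, 1], [[0, 0, 0], 0.06, 1], [[0, 0, 0], 0.09, 1]]}}

```text
clock: 18.7
tool_pos: [0.6501, 0.0474, 0.198]
tool_rot: [0.368, 0.93, 0.0, 0.001]
ft_force: [-1.4, -0.3, 4.7]
finger_gap: 0.015
finger_force: 59.3
```

```bash
python3 s.py
```

```text
18.7 [0.6501 0.0474 0.198 ] psi 2.3878 f [-1.38 -0.35  4.69] m [-0.009  0.201  0.186] tau6 -0.195 j6 -0.796 gap 0.015 59.3
```

Call:
{"name": "servo_tool", "arguments": {"increments": [[[0, 0, 0], 0.03, 1], [[0, 0, 0], 0.06, 1], [[0, 0, 0], 0.09, 1], [[0, 0, 0], 0.12, 1], [[0, 0, 0], 0.15, 1]]}}

```text
clock: 19.2
tool_pos: [0.65, 0.0473, 0.198]
tool_rot: [0.437, 0.9, -0.0, 0.001]
ft_force: [-1.3, -0.9, 5.8]
finger_gap: 0.0149
finger_force: 59.3
```

```bash
python3 s.py
```

```text
19.2 [0.65   0.0473 0.198 ] psi 2.2377 f [-1.3  -0.88  5.78] m [-0.071  0.287  0.138] tau6 -0.195 j6 -0.646 gap 0.0149 59.3
```

```bash
python3 - <<'E'
from h import *
for i in range(4):
    im=eyes.read_camera("scene"); o=r.get_obs(); print(o['clock'],o['moment'].round(3),o['joint_torque'][5].round(3),o['joint_vel'][5].round(4))
cv2.imwrite("pics/s5.png",cv2.resize(im[150:270,310:410],None,fx=5,fy=5,interpolation=cv2.INTER_CUBIC)[:,:,::-1])
E
```

```text
19.25 [-0.054  0.287  0.166] 0.116 -0.0539
19.3 [-0.017  0.275  0.192] 0.442 -0.0238
19.35 [-0.107  0.271  0.161] 0.254 -0.0063
19.4 [-0.033  0.298  0.154] 0.19 -0.0027
```

Call:
{"name": "servo_tool", "arguments": {"increments": [[[0, 0, 0], 0.02, 1], [[0, 0, 0], 0.04, 1]]}}

```text
clock: 19.6
tool_pos: [0.65, 0.0473, 0.198]
tool_rot: [0.454, 0.891, -0.0, 0.001]
ft_force: [-0.3, -0.6, 6.2]
finger_gap: 0.0151
finger_force: 59.3
```

```bash
python3 s.py
```

```text
19.6 [0.65   0.0473 0.198 ] psi 2.1981 f [-0.29 -0.55  6.23] m [-0.131  0.27   0.233] tau6 -0.076 j6 -0.607 gap 0.0151 59.3
```

View pics/s5.png

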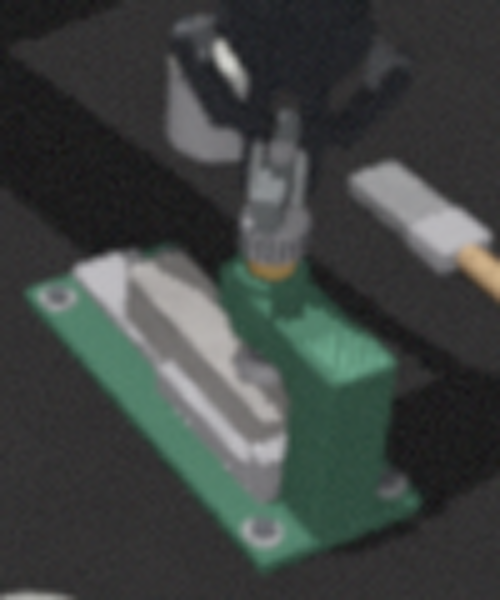

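The scene crop shows the foot near (258,370), close over the prism, but the gap is too fine to judge. I'll test by backing off slightly: friction would reverse sign, while a click spring would keep pushing the same way.

Call:
{"name": "servo_tool", "arguments": {"increments": [[[0, 0, 0], -0.03, 1], [[0, 0, 0], -0.06, 1]]}}

```text
clock: 19.8
tool_pos: [0.65, 0.0473, 0.1981]
tool_rot: [0.427, 0.904, 0.0, 0.001]
ft_force: [-1.4, 0.7, 6.2]
finger_gap: 0.015
finger_force: 59.5
```

```bash
cat > q.py <<'E'
from h import *
M=[]
o=r.get_obs(); c=o['tool_rot']; print('end of move mz',o['moment'][2].round(3),'psi',round(2*np.arctan2(c[1],c[0]),3))
for i in range(4):
    eyes.read_camera("scene"); M.append(r.get_obs()['moment'][2])
print('rest mean',np.mean(M).round(3))
E
python3 q.py
```

```text
end of move mz -0.049 psi 2.26
rest mean -0.085
```

Sign reversed, so that was only friction and the foot isn't bearing yet. I'll carry on.

Call:
{"name": "servo_tool", "arguments": {"increments": [[[0, 0, 0], 0.04, 1], [[0, 0, 0], 0.08, 1], [[0, 0, 0], 0.12, 1], [[0, 0, 0], 0.15, 1], [[0, 0, 0], 0.18, 1]]}}

```text
clock: 20.5
tool_pos: [0.6499, 0.0472, 0.198]
tool_rot: [0.507, 0.862, -0.0, 0.001]
ft_force: [-1.3, 0.2, 6.4]
finger_gap: 0.0149
finger_force: 59.3
```

```bash
python3 q.py
```

```text
end of move mz 0.183 psi 2.078
rest mean 0.169
```

Call:
{"name": "servo_tool", "arguments": {"increments": [[[0, 0, 0], 0.03, 1], [[0, 0, 0], 0.06, 1], [[0, 0, 0], 0.09, 1], [[0, 0, 0], 0.12, 1], [[0, 0, 0], 0.15, 1]]}}

```text
clock: 21.2
tool_pos: [0.6498, 0.0472, 0.198]
tool_rot: [0.57, 0.821, -0.0, 0.001]
ft_force: [-3.9, -0.0, 5.9]
finger_gap: 0.015
finger_force: 59.3
```

```bash
python3 q.py
```

```text
end of move mz 0.222 psi 1.928
rest mean 0.186
```

Call:
{"name": "servo_tool", "arguments": {"increments": [[[0, 0, 0], 0.03, 1], [[0, 0, 0], 0.06, 1], [[0, 0, 0], 0.09, 1], [[0, 0, 0], 0.12, 1]]}}

```text
clock: 21.8
tool_pos: [0.6498, 0.0472, 0.198]
tool_rot: [0.619, 0.786, -0.0, 0.001]
ft_force: [-1.9, -1.1, 5.8]
finger_gap: 0.0148
finger_force: 59.3
```

```bash
python3 q.py
```

```text
end of move mz 0.192 psi 1.808
rest mean 0.173
```

Call:
{"name": "servo_tool", "arguments": {"increments": [[[0, 0, 0], 0.03, 1], [[0, 0, 0], 0.06, 1], [[0, 0, 0], 0.09, 1], [[0, 0, 0], 0.12, 1], [[0, 0, 0], 0.15, 1]]}}

```text
clock: 22.5
tool_pos: [0.6497, 0.0472, 0.1981]
tool_rot: [0.676, 0.737, -0.0, 0.0]
ft_force: [-4.0, -0.6, 6.5]
finger_gap: 0.0151
finger_force: 59.4
```

```bash
python3 q.py
```

```text
end of move mz 0.371 psi 1.658
rest mean 0.343
```

Torque has jumped to 0.34, so it's close to the click. Fine steps from here.

Call:
{"name": "servo_tool", "arguments": {"increments": [[[0, 0, 0], 0.015, 1], [[0, 0, 0], 0.03, 1]]}}

```text
clock: 22.9
tool_pos: [0.6497, 0.0472, 0.198]
tool_rot: [0.686, 0.727, -0.0, 0.0]
ft_force: [-2.6, -0.9, 6.0]
finger_gap: 0.015
finger_force: 59.3
```

```bash
python3 q.py
```

```text
end of move mz 0.269 psi 1.628
rest mean 0.281
```

Call:
{"name": "servo_tool", "arguments": {"increments": [[[0, 0, 0], 0.015, 1], [[0, 0, 0], 0.03, 1]]}}

```text
clock: 23.3
tool_pos: [0.6496, 0.0472, 0.198]
tool_rot: [0.697, 0.717, -0.0, 0.0]
ft_force: [-3.1, -0.2, 6.3]
finger_gap: 0.015
finger_force: 59.4
```

```bash
python3 q.py
```

```text
end of move mz 0.283 psi 1.598
rest mean 0.23
```

Call:
{"name": "servo_tool", "arguments": {"increments": [[[0, 0, 0], 0.02, 1], [[0, 0, 0], 0.04, 1]]}}

```text
clock: 23.7
tool_pos: [0.6496, 0.0471, 0.198]
tool_rot: [0.712, 0.703, -0.0, 0.0]
ft_force: [-2.8, 0.3, 6.7]
finger_gap: 0.0149
finger_force: 59.4
```

```bash
python3 q.py
```

```text
end of move mz 0.169 psi 1.558
rest mean 0.183
```

Call:
{"name": "servo_tool", "arguments": {"increments": [[[0, 0, 0], 0.01, 1], [[0, 0, 0], 0.02, 1]]}}

```text
clock: 24.1
tool_pos: [0.6496, 0.0472, 0.198]
tool_rot: [0.719, 0.696, -0.0, 0.0]
ft_force: [-3.6, -0.7, 6.7]
finger_gap: 0.0152
finger_force: 59.4
```

```bash
python3 q.py
```

```text
end of move mz 0.15 psi 1.538
rest mean 0.119
```

The torque has fallen to 0.12, under half of the 0.34 peak, so the handle has clicked. Releasing and retreating upward.

Call:
{"name": "servo_tool", "arguments": {"increments": [[[0, 0, 0], 0, 0.5], [[0, 0, 0], 0, 0], [[0, 0, 0], 0, -0.5], [[0, 0, 0], 0, -1], [[0, 0, 0], 0, -1]]}}

```text
clock: 24.8
tool_pos: [0.6499, 0.0476, 0.1964]
tool_rot: [0.718, 0.696, -0.0, -0.0]
ft_force: [-0.0, 0.5, -0.6]
finger_gap: 0.0778
finger_force: 0.0
```

Call:
{"name": "servo_tool", "arguments": {"increments": [[[0, 0, -2], 0, -1], [[0, 0, -5], 0, -1], [[0, 0, -9], 0, -1], [[0, 0, -12], 0, -1], [[0, 0, -14], 0, -1]]}}

```text
clock: 25.3
tool_pos: [0.6501, 0.0476, 0.3402]
tool_rot: [0.718, 0.696, 0.001, 0.001]
ft_force: [0.7, -0.2, 0.3]
finger_gap: 0.0853
finger_force: 0.0
```

Call:
{"name": "servo_tool", "arguments": {"increments": [[[0, 0, 0], 0, -1], [[0, 0, 0], 0, -1], [[0, 0, 0], 0, -1], [[0, 0, 0], 0, -1]]}}

```text
clock: 25.7
tool_pos: [0.6497, 0.0476, 0.3344]
tool_rot: [0.718, 0.696, -0.001, -0.001]
ft_force: [-0.1, 0.3, -0.8]
finger_gap: 0.0853
finger_force: 0.0
```

```bash
python3 s.py; python3 - <<'E'
from h import *
im=eyes.read_camera("scene"); cv2.imwrite("pics/s6.png",im[100:320,150:460][:,:,::-1])
E
```

```text
25.7 [0.6497 0.0476 0.3344] psi 1.5388 f [-0.14  0.33 -0.84] m [0.037 0.012 0.019] tau6 0.0 j6 0.053 gap 0.0853 0.0
```

View pics/s6.png

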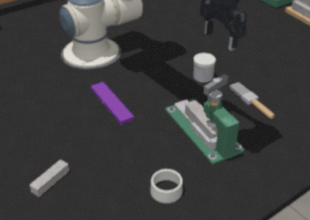

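The prism sits in the clamp at about (203,122) in the crop. The gripper is clear above it, and the ring, tin, brush and decoy are undisturbed. Handing in.

```bash
python3 -c "
from rig import r
print(r.close_job())"
```

```text
the job is handed in; nothing more can be done
None
```

The prism is home against the end stop, the handle was turned to its click (torque peaked at about 0.34 N m, then fell to 0.12) and released, the other things on the bench were left where they stood, and the job is handed in at about 26 s.

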